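Tip the section plate up into the slotted rack

TASK

The lime section plate lies loose on the front deck of the white slotted rack. Stand it on its long edge in the empty slot just behind the deck, fully down on the slot's floor, and slide it along the slot until its end rests against the upright end stop. Handle it gently, and do not disturb the other plate, the egg cup or the small bowl that are on the rack.

Things in the scene. Friction and masses are not known exactly. Their poses are not given: they have to be found in the camera images.
- rack: White ABS slotted rack, fixed, 260 mm wide along y. Origin on the counter under the middle of the front slot; x across the slots from the deck to the shelf, y along them, z up. Heights are above the counter. Second slot, x = 46 to 64 mm, between fins 105 mm high, holds the spare plate; behind it a shelf, x = 68 to 150 mm, top at 50 mm.
- rack_deck (a point): Middle of the front edge of the rack's flat deck, on its top, 70 mm above the counter; rack axes. The deck is 8 mm thick and runs from here (x = -95 mm of the rack) to the front slot at x = 0. Before this edge it is open down to the counter.
- rack_slot (a point): Middle of the front slot's floor, 25 mm above the counter, at x = 9 mm of the rack; rack axes. Slot 18 mm wide (x = 0 to 18 mm of the rack); its front wall ends flush with the deck, 45 mm above its floor; its rear fin, 6 mm thick, rises 80 mm above its floor, the whole width of the rack.
- stop: Upright white end stop at one end or the other (+y or -y) of the front slot: 12 mm thick along y, x = -12 to 22 mm, top 130 mm above the counter. Origin on the counter, mid-thickness, at x = 0 of the rack; rack axes. Its face towards the slot is 6 mm from its origin. The slot's other end is open.
- plate: Lime section plate, stiff, about 0.2 kg: 140 mm (its x) by 170 mm (its y, the long edges) by 10 mm thick; flat underside, on top a rim 8 mm wide, 5 mm high. Origin in the middle of the underside, z out of the hollow side. It starts flat on the deck, hollow side up, a long edge overhanging the deck's front edge.
- spare: A second lime plate of the same size that stands upright in the second slot, top about 165 mm above the counter. Origin under the middle of its lower edge. To be left alone.
- eggcup: Mint ceramic egg cup, 48 mm wide, 58 mm high, on the rack's rear shelf; origin under its foot. To be left alone.
- bowl: Small coral plastic bowl, 72 mm wide, 36 mm high, on the rack's rear shelf; origin under its foot. To be left alone.
There are look-alikes about, which are no part of the job. What is shaped like the plate but blue or turquoise is not meant.

How it is judged (in metres and radians):
At the end, for the whole second after the job is handed in: The plate stands at rest on a long edge in the front slot: face within 0.3 rad of upright (leaning either way), down on the floor (middle of its underside 89 to 99 mm above the counter), long edges along the slot within 0.05 rad, its end within 4 mm of the end stop's face (angle between plate's own z axis and vertical between 1.27 and 1.87 rad and angle between the y axis of plate and the y axis of rack, either way round below 0.05 rad and z of plate in the frame of rack between 0.089 and 0.099 m and x of plate in the frame of rack between -0.022 and 0.036 m and y of plate in the frame of stop between -0.095 and 0.095 m and linear speed of plate below 0.04 m/s and angular speed of plate below 0.4 rad/s); the robot touches nothing.
It fails at once if the plate is pushed with more than 40 N by the fingers (contact force between the fingers and plate above 40 N).
It fails at once if the plate already standing in the rack is tipped or moved more than 25 mm (angle between spare's own z axis and vertical above 0.3 rad or distance of spare from where it was at the start of the episode above 0.025 m).
It fails at once if the egg cup is tipped or moved more than 25 mm (angle between eggcup's own z axis and vertical above 0.3 rad or distance of eggcup from where it was at the start of the episode above 0.025 m).
It fails at once if the small bowl is tipped or moved more than 25 mm (angle between bowl's own z axis and vertical above 0.3 rad or distance of bowl from where it was at the start of the episode above 0.025 m).
It also fails if it takes over 56 s, if anything falls off the work surface, if the arm or the gripper's body presses on something with over 40 N, if the wrist force passes 120 N, or if a joint passes its speed limit or range.

ROBOT

A 7-joint arm with a two-finger parallel gripper is mounted at the origin on the work surface. World frame = base frame: x ahead of the robot, y to its left, z up, the work surface at z = 0. Lengths are in mm, angles in degrees, forces in N, time in s.
With the tool pointing down it reaches from about 425 to 875 mm from the base axis. Payload 4.7 kg.
Tool frame: the origin (TCP) lies midway between the tips of the shut fingers; the grasp point (between the pads) lies 19 mm behind it; z points along the fingers, y is the line along which they close (so a half turn about z gives the same grasp; the last joint's range is limited). The gripper opens to 87 mm and grips with 3 to 60 N. Pads are 19 mm wide; open, the fingers measure 117 mm over their backs; the gripper's body (75 mm by 190 mm) begins 51 mm behind the grasp point.
Start: joints at [0.808, 18.392, -4.016, 83.108, 1.295, 78.541, -3.26], TCP at [650.02, -0.025, 222.587] pointing down, gripper open.
Joint ranges: [-163.93, 163.93], [-17.29, 119.83], [-79.2, 71.16], [3.27, 140.29], [-89.18, 269.18], [5.43, 117.66], [-154.24, 154.24]. Speed limits (degrees/s): [147.25, 147.25, 180, 180, 180, 180, 180].

INTERFACE

Orientations are given as [roll, pitch, yaw] about the fixed x, y, z axes, in that order (R = Rz(yaw) Ry(pitch) Rx(roll)).
In Python, from cell import telemetry, viewer, order gives the robot as it stands.
- The arm moves only by the shell command python3 -m inch 'ROWS'. ROWS is JSON, a list of rows, each a list of 3 entries, a list of its own where there are three numbers: the opening, from 0 (shut) to 1 (fully open), then the shift along the tool's x, y, z each as a share of 300 mm, from -1 to 1, then the turn about the tool's z as a share of pi rad, from -1 to 1. In form: [[grip, [tx, ty, tz], twist], ...]. A call has 1 to 12 rows; each row is the pose to reach, as a shift and turn from the pose commanded when the call began, along the tool's axes at that moment, turning the shorter way round; what a row does not reach only later rows make up. A row lasts 1/10 s, in which the tool goes at most 50 mm and 8.59 degrees, less where a joint would pass 70% of its speed; a pose out of reach is approached as far as the arm can. A call with a number of a shift or a turn outside -1 to 1 is refused whole. A call with a gripper value outside its range is refused whole. The fingers move at their own pace and stop on an object; the grip force is fixed at half the most. Time passes only in rows, so rows that repeat a pose let the fingers close. It gives the time, the measured TCP pose, the force, the opening and the grip force at its end, in the units of the state.
- telemetry.get_state(): the state, without advancing time (a new reading comes with each control period).
- viewer.read_camera(name): name is "scene" or "side" or "wrist"; returns the picture (480x640x3 uint8, red, green, blue); there is no depth.
- viewer.camera_info(name): a dict with "fx", "fy", "cx", "cy" (pixels), "camera_from_world" (4x4, takes a point from world to camera coordinates); the wrist camera has in their place "tool_from_camera" (4x4, takes a point from camera to tool coordinates, whose origin is the TCP and whose axes are the flange's). Camera axes: x right, y up, looking along -z (the intrinsics and any distortion apply to the point x, -y, -z); pixel columns grow to the right and rows downward; lengths in mm; the calibration is good to about 2 mm. A picture is of the moment at which its call begins: read the wrist's pose just before it. camera_info takes no time and is no camera call.
- order.sign_off(): hands the job in; it is judged then, once.
The state is a dict: "t": time; "q": joint angles; "joint_velocities": joint speeds; "joint_torque": joint torques, N m; "eef_pos": TCP position; "tool_rot": TCP orientation; "wrist_force": force on the tool from outside, world axes, zero at the start; "wrist_torque": the same for the moment, N m; "opening": finger opening in mm; "finger_force": force on a finger pad.
Only numpy, scipy, OpenCV 4.12 (cv2) and the standard library are available. Lean on these libraries where they do the work, as an engineer would, in place of code of your own. Each camera call takes 0.05 s, during which the arm holds its last target. There are 200 camera calls.

## Working session

There is one attempt and no reset: what is moved stays moved. The work goes in short steps, Python scripts to look and compute and a shell command to move; the robot and the scene stay as the last step left them, time stands still between calls to the robot, and variables do not carry over. Pictures are saved under pics/ and viewed, at most 14 in all, crops included, and the job is handed in when it is done.

```bash
mkdir -p pics; ls
python3 - <<'E'
from cell import telemetry, viewer
import cv2,numpy as np
print(telemetry.get_state())
for n in("scene","side","wrist"):
    im=viewer.read_camera(n);cv2.imwrite(f"pics/{n}0.png",im[:,:,::-1]);print(n,viewer.camera_info(n))
E
```

```text
pics
{'t': 0.0, 'q': array([ 0.81083181, 18.44173692, -4.01304874, 83.17549122,  1.29378034,
       78.54043016, -3.26093068]), 'joint_velocities': array([-0.04638663, -0.02095905,  0.1025825 , -0.04078919, -0.03437501,
        0.03766592, -0.03969535]), 'joint_torque': array([-2.58547143e-04, -4.91284704e+01, -4.03903294e-01, -3.12526345e+01,
       -6.40594075e-02,  4.37659642e-02,  1.61017233e-04]), 'eef_pos': array([ 6.49441724e+02, -1.04126412e-01,  2.21425661e+02]), 'tool_rot': array([-1.79887507e+02,  5.33019608e-03,  8.99954061e+01]), 'wrist_force': array([ 0.43840403,  0.01598935, -0.17239815]), 'wrist_torque': array([-0.05054215,  0.03819892, -0.07038564]), 'finger_force': 0.0, 'opening': 87.09579844321081}
scene {'fx': 574.07920493554, 'fy': 574.07920493554, 'cx': 322.0415686018199, 'cy': 244.05840170711429, 'camera_from_world': array([[ 5.75325109e-01,  8.17750303e-01,  1.68956273e-02,
        -3.14752436e+02],
       [-4.78602369e-01,  3.19824044e-01,  8.17711657e-01,
         1.66554135e+02],
       [ 6.63280327e-01, -4.78536335e-01,  5.75380035e-01,
        -1.42634610
[... 334 characters left out ...]
.44430344e-01,  7.87231465e-01,
        -2.84228558e+02],
       [-5.55475750e-01,  5.57898015e-01,  6.16600759e-01,
        -5.78804306e+02],
       [ 0.00000000e+00,  0.00000000e+00,  0.00000000e+00,
         1.00000000e+00]])}
wrist {'fx': 356.6745197833581, 'fy': 356.6745197833581, 'cx': 320.42987603619963, 'cy': 243.63943717817185, 'tool_from_camera': array([[ 4.29771171e-04,  9.65017568e-01,  2.62184874e-01,
         7.18014884e+01],
       [ 9.99999581e-01, -6.26707391e-04,  6.67516204e-04,
        -1.24416835e+00],
       [ 8.08478063e-04,  2.62184477e-01, -9.65017433e-01,
        -1.61886974e+02],
       [ 0.00000000e+00,  0.00000000e+00,  0.00000000e+00,
         1.00000000e+00]])}
```

View pics/scene0.png

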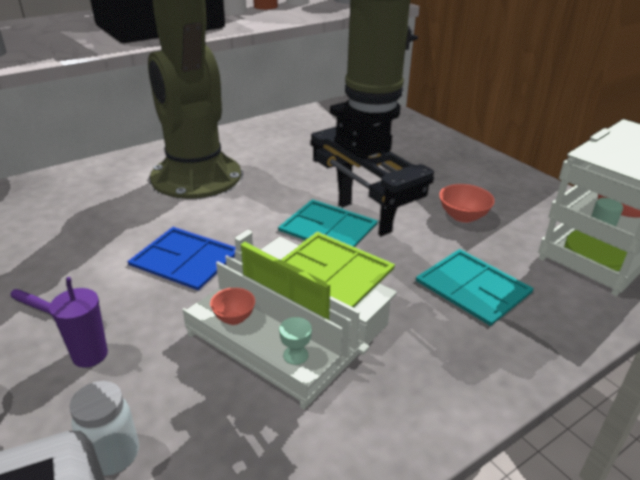

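View pics/side0.png

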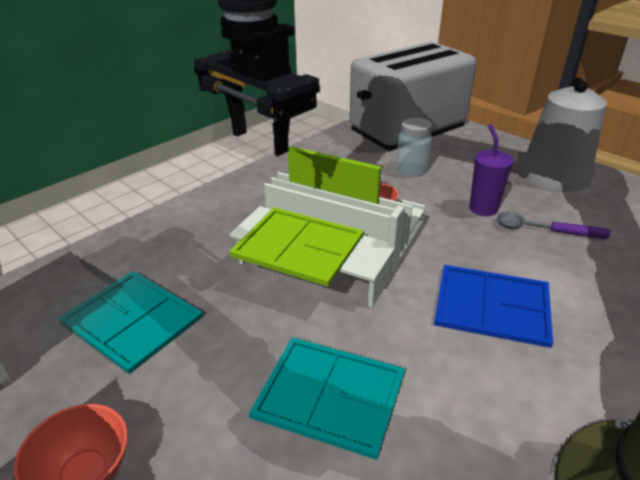

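The lime things are the flat plate on the deck (scene 345,268; side 297,243), the spare standing in the second slot (scene 285,280; side 335,175) and a lime piece in the far rack (scene 595,248). The turquoise plates (scene 327,222 and 475,283) and the blue one (scene 183,257) are not meant. I choose the flat one on the deck. Next come a close crop and the corners.

```bash
cat > h.py <<'E'
import cv2,numpy as np
from cell import telemetry, viewer
def ray(n,uv):
    c=viewer.camera_info(n);u,v=uv
    if n=="wrist":
        s=telemetry.get_state();r=np.radians(s["tool_rot"])
        from scipy.spatial.transform import Rotation as R
        T=np.eye(4);T[:3,:3]=R.from_euler("xyz",r).as_matrix();T[:3,3]=s["eef_pos"];M=T@c["tool_from_camera"]
    else: M=np.linalg.inv(c["camera_from_world"])
    d=np.array([(u-c["cx"])/c["fx"],-(v-c["cy"])/c["fy"],-1.]);return M[:3,3],M[:3,:3]@d
def onz(n,uv,z):
    o,d=ray(n,uv);return (o+d*(z-o[2])/d[2]).round(1)
def proj(n,P):
    c=viewer.camera_info(n);p=c["camera_from_world"]@np.r_[P,1.]
    return np.array([c["cx"]+c["fx"]*p[0]/-p[2],c["cy"]-c["fy"]*p[1]/-p[2]]).round(1)
def lime(im):
    h=cv2.cvtColor(im,cv2.COLOR_RGB2HSV);return h,cv2.inRange(h,(28,140,60),(45,255,255))
E
python3 - <<'E'
from h import *
for n,b in(("scene",(170,210,400,410)),("side",(215,130,435,310))):
    im=cv2.imread(f"pics/{n}0.png");h,m=lime(im[:,:,::-1].copy())
    x0,y0,x1,y1=b
    cv2.imwrite(f"pics/{n}c.png",cv2.resize(im[y0:y1,x0:x1],None,fx=3,fy=3,interpolation=2))
    v=h[:,:,2][m>0];print(n,np.percentile(v,[5,25,50,75,95]))
    t=200 if n=="scene" else 170
    for nm,mm in(("bright",m&(h[:,:,2]>t).astype(np.uint8)*255),("dark",m&(h[:,:,2]<=t).astype(np.uint8)*255)):
        mm=cv2.morphologyEx(mm,cv2.MORPH_OPEN,np.ones((3,3)))
        cs=cv2.findContours(mm,0,2)[0]
        for c in cs:
            if cv2.contourArea(c)>300:
                q=cv2.approxPolyDP(cv2.convexHull(c),5,True)[:,0];print(nm,cv2.contourArea(c),q.tolist(),[onz(n,p,80).tolist() for p in q])
E
```

```text
scene [ 99. 105. 152. 219. 220.]
bright 1410.0 [[386, 268], [352, 303], [331, 295], [329, 281], [357, 257]] [[625.5, 79.9, 80.0], [665.9, -26.1, 80.0], [630.8, -42.6, 80.0], [599.3, -24.0, 80.0], [571.7, 57.7, 80.0]]
bright 1184.5 [[316, 240], [351, 254], [325, 279], [306, 276], [290, 263]] [[486.9, 26.9, 80.0], [558.4, 54.3, 80.0], [591.1, -26.5, 80.0], [566.3, -48.7, 80.0], [519.9, -51.5, 80.0]]
dark 3317.5 [[387, 263], [324, 316], [245, 274], [242, 246], [321, 235]] [[615.4, 90.8, 80.0], [665.8, -81.4, 80.0], [503.4, -132.3, 80.0], [427.5, -96.6, 80.0], [478.5, 44.2, 80.0]]
dark 1031.0 [[568, 237], [579, 232], [623, 251], [619, 268], [566, 246]] [[745.0, 431.6, 80.0], [746.4, 464.3, 80.0], [830.4, 477.3, 80.0], [855.9, 423.2, 80.0], [761.3, 402.7, 80.0]]
side [ 81. 140. 176. 190. 191.]
bright 4367.5 [[232, 251], [275, 214], [361, 230], [327, 280]] [[623.0, 93.5, 80.0], [652.1, -21.9, 80.0], [514.9, -88.3, 80.0], [468.4, 40.2, 80.0]]
dark 438.0 [[230, 252], [338, 270], [324, 285]] [[623.2, 97.2, 80.0], [472.3, 12.5, 80.0], [463.9, 51.0, 80.0]]
dark 3006.0 [[288, 148], [379, 169], [377, 202], [290, 180]] [[817.3, -204.3, 80.0], [623.7, -266.0, 80.0], [550.5, -171.9, 80.0], [717.9, -117.9, 80.0]]
```

View pics/sidec.png

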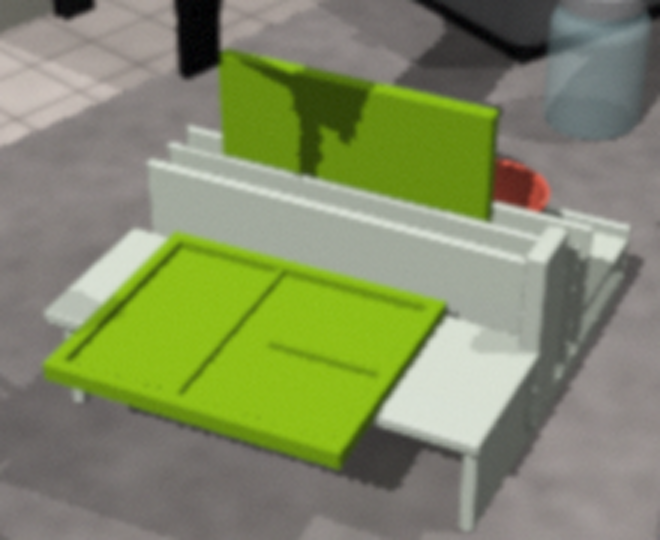

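View pics/scenec.png

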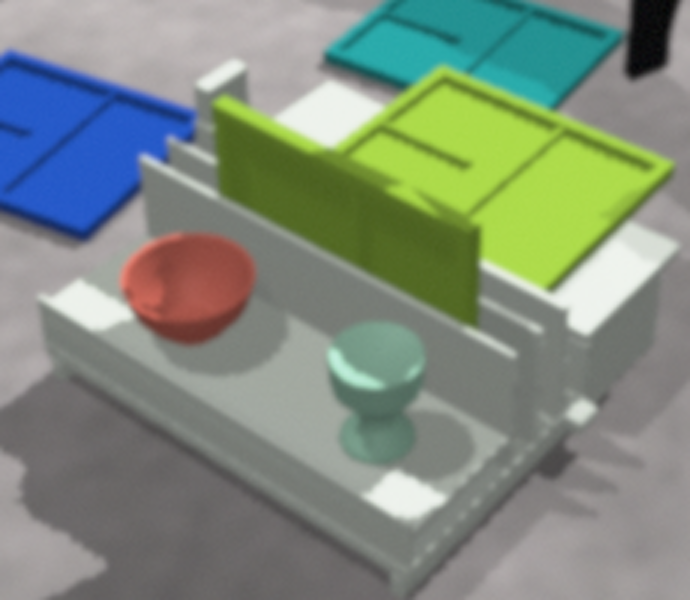

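The crop confirms the lime plate, hollow side up, on the deck. The stop is at side (398,212), at the low-y end.

Run:
```python
from h import *
S=lambda a,b:(215+a/3,130+b/3); C=lambda a,b:(170+a/3,210+b/3)
P=[onz("side",S(*p),80) for p in((45,363),(178,234),(446,303),(342,457))]
print("plate side",P,[np.linalg.norm(P[i]-P[i-1]).round(1) for i in range(4)])
Q=[onz("scene",C(*p),80) for p in((445,66),(672,167))]
print("plate scene front edge",Q,np.linalg.norm(Q[0]-Q[1]))
d=[onz("side",S(*p),70) for p in((45,318),(476,450))];print("deck front L,R side",d,np.linalg.norm(d[0]-d[1]))
print("deck scene front L",onz("scene",C(678,243),70))
print("fin1 L side z105",onz("side",S(150,162),105),"deck/fin left back corner",onz("side",S(137,230),70))
print("stop top side z130: front R, front L, back",[onz("side",S(*p),130) for p in((528,245),(545,232),(566,238),(548,254))])
print("stop top scene",[onz("scene",C(*p),130) for p in((197,80),(235,60),(247,66),(207,92))])
print("spare top scene165",[onz("scene",C(*p),165) for p in((215,98),(478,228))],"side",[onz("side",S(*p),165) for p in((222,52),(497,107))])
print("fins scene 105 left ends",[onz("scene",C(*p),105) for p in((515,350),(545,328),(568,310))])
```

```text
plate side [array([625.2,  95.6,  80. ]), array([667. , -33.5,  80. ]), array([510. , -89.2,  80. ]), array([462.7,  41.9,  80. ])] [np.float64(171.1), np.float64(135.7), np.float64(166.6), np.float64(139.4)]
plate scene front edge [array([467.4,  45.8,  80. ]), array([628.2,  96. ,  80. ])] 168.45379188370924
deck front L,R side [array([668.6,  63.5,  70. ]), array([426.6, -16.1,  70. ])] 254.75509808441518
deck scene front L [674.2  61.7  70. ]
fin1 L side z105 [707.3 -49.2 105. ] deck/fin left back corner [699.9 -29.3  70. ]
stop top side z130: front R, front L, back [array([ 468.9, -103.1,  130. ]), array([ 470.2, -118.8,  130. ]), array([ 458.8, -121.8,  130. ]), array([ 456.3, -103.6,  130. ])]
stop top scene [array([ 461. , -123.6,  130. ]), array([454.9, -95.5, 130. ]), array([464.3, -92.8, 130. ]), array([ 474.8, -124.6,  130. ])]
spare top scene165 [array([ 527.8, -145.9,  165. ]), array([693.5, -93.6, 165. ])] side [array([690.9, -95.7, 165. ]), array([ 534.5, -154.4,  165. ])]
fins scene 105 left ends [array([721.5, -89.6, 105. ]), array([717.2, -67.7, 105. ]), array([713.1, -50. , 105. ])]
```

```bash
python3 -m inch '[[1,[0.16,-0.19,0.1],-0.05],[1,[0.316,-0.376,0.15],-0.101],[1,[0.316,-0.376,0.2],-0.101],[1,[0.316,-0.376,0.3],-0.101],[1,[0.316,-0.376,0.4],-0.101],[1,[0.316,-0.376,0.5],-0.101],[1,[0.316,-0.376,0.559],-0.101],[1,[0.316,-0.376,0.559],-0.101],[1,[0.316,-0.376,0.559],-0.101]]'
python3 - <<'E'
from h import *
a=viewer.read_camera("side")[110:330,180:440];b=viewer.read_camera("wrist")
cv2.imwrite("pics/p1.png",np.hstack([cv2.resize(a,(420,355)),cv2.resize(b,(380,285),interpolation=3)[[*range(285)]+[0]*70]])[:,:,::-1])
E
```

```text
t: 1.05
eef_pos: [537.2, 94.8, 55.0]
tool_rot: [-180.0, -0.0, 108.2]
wrist_force: [-0.8, 0.3, 0.5]
opening: 87.2
finger_force: 0.0
```

View pics/p1.png

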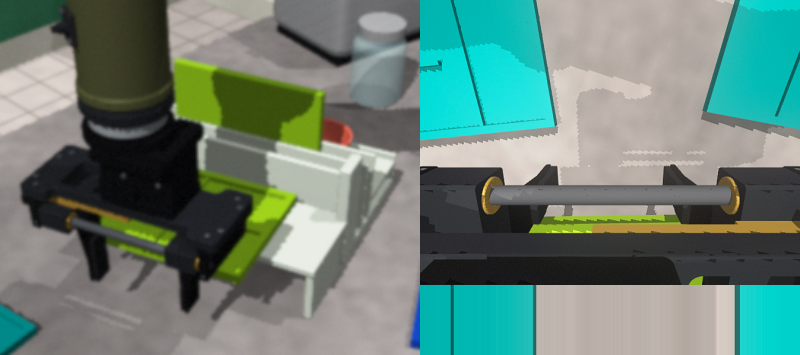

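The fingers stand in front of the plate's overhanging front edge (fingertips at about 100,270 and 185,305 in the left half). Pushing it back to the fin.

```bash
python3 -m inch '[[1,[-0.015,0,0],0],[1,[-0.03,0,0],0],[1,[-0.04,0,0],0],[1,[-0.05,0,0],0],[1,[-0.06,0,0],0],[1,[-0.07,0,0],0],[1,[-0.08,0,0],0],[1,[-0.09,0,0],0],[1,[-0.1,0,0],0],[1,[-0.1,0,0],0]]'
python3 -m inch '[[1,[-0.005,0,0],0],[1,[-0.01,0,0],0],[1,[-0.01,0,0],0]]'
```

```text
t: 2.15
eef_pos: [546.7, 65.5, 54.8]
tool_rot: [-180.0, 0.0, 108.1]
wrist_force: [0.6, 0.7, -0.9]
opening: 87.0
finger_force: 0.0
t: 2.45
eef_pos: [547.5, 63.1, 54.8]
tool_rot: [-180.0, 0.0, 108.2]
wrist_force: [-0.8, -1.3, -0.3]
opening: 87.4
finger_force: 0.0
```

```bash
python3 -m inch '[[1,[-0.005,0,0],0],[1,[-0.01,0,0],0],[1,[-0.01,0,0],0]]'
```

```text
t: 2.75
eef_pos: [548.5, 60.1, 54.8]
tool_rot: [-180.0, 0.0, 108.2]
wrist_force: [-0.5, 0.9, 0.6]
opening: 86.9
finger_force: 0.0
```

```bash
for i in 1 2; do python3 -m inch '[[1,[-0.004,0,0],0],[1,[-0.008,0,0],0],[1,[-0.008,0,0],0]]' | grep -E "eef|force"; done
```

```text
eef_pos: [548.9, 59.9, 54.8]
wrist_force: [-1.0, 4.9, -0.3]
finger_force: 2.5
eef_pos: [549.4, 59.9, 54.9]
wrist_force: [-1.2, 8.8, 0.7]
finger_force: 4.6
```

The plate is now squeezed against the fin at about 9 N. Lifting its front edge by friction.

```bash
python3 -m inch '[[1,[-0.002,0,-0.01],0],[1,[-0.003,0,-0.02],0],[1,[-0.004,0,-0.03],0],[1,[-0.005,0,-0.04],0],[1,[-0.005,0,-0.04],0]]' | grep -E "eef|force"
python3 - <<'E'
from h import *
a=viewer.read_camera("side")[130:310,215:435]
cv2.imwrite("pics/p2.png",cv2.resize(a,(660,540))[:,:,::-1])
E
```

```text
eef_pos: [549.6, 59.6, 67.1]
wrist_force: [-3.0, 11.6, -0.1]
finger_force: 5.6
```

View pics/p2.png

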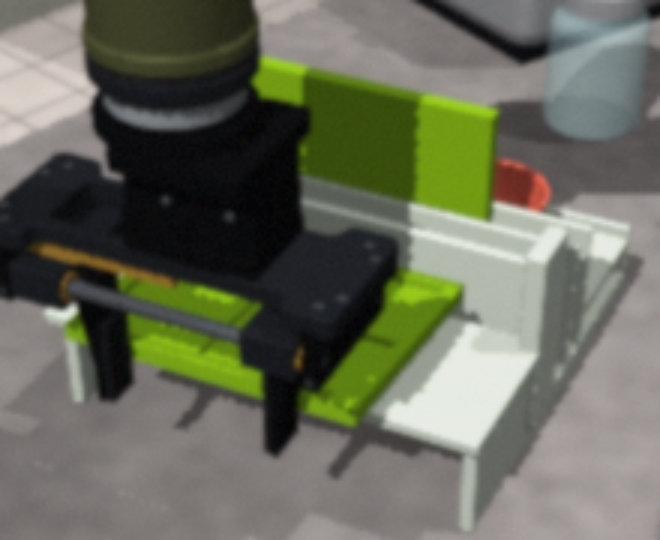

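Run:
```python
from h import *
for z in(70,76,82): print(z,proj("side",[472.2,23.2,z]))
```

```text
70 [333.1 278.5]
76 [333.1 275.4]
82 [333.1 272.3]
```

The plate's front lower corner is at side (333,272), so z is about 83: it rose 12 mm with the fingers. Continuing the arc.

```bash
python3 -m inch '[[1,[-0.001,0,-0.01],0],[1,[-0.003,0,-0.02],0],[1,[-0.005,0,-0.03],0],[1,[-0.007,0,-0.04],0],[1,[-0.007,0,-0.04],0]]' | grep -E "eef|force"
```

```text
eef_pos: [550.0, 58.5, 79.2]
wrist_force: [-3.0, 13.0, 0.8]
finger_force: 6.5
```

```bash
python3 -m inch '[[1,[-0.003,0,-0.01],0],[1,[-0.006,0,-0.02],0],[1,[-0.009,0,-0.03],0],[1,[-0.013,0,-0.04],0],[1,[-0.013,0,-0.04],0]]' | grep -E "eef|force"
```

```text
eef_pos: [550.8, 56.5, 91.5]
wrist_force: [-5.2, 16.8, 4.3]
finger_force: 8.0
```

```bash
python3 -m inch '[[1,[0,0,-0.01],0],[1,[-0.002,0,-0.02],0],[1,[-0.006,0,-0.03],0],[1,[-0.01,0,-0.04],0],[1,[-0.01,0,-0.04],0]]' | grep -E "eef|force"
python3 - <<'E'
from h import *
a=viewer.read_camera("side")[130:310,215:435]
cv2.imwrite("pics/p3.png",cv2.resize(a,(660,540))[:,:,::-1])
E
```

```text
eef_pos: [552.0, 53.5, 103.8]
wrist_force: [-4.7, 14.6, 3.4]
finger_force: 7.9
```

View pics/p3.png

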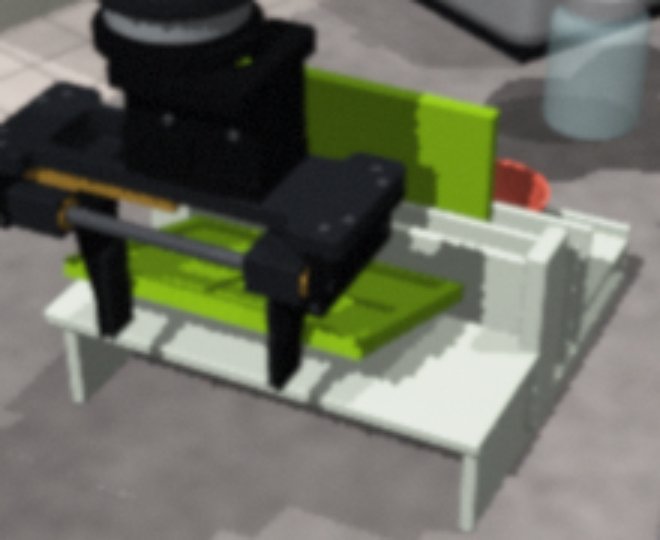

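The plate is tilted by about 20°, with its front edge above the deck (right front corner at 360,350 in the crop) and square to the slot. Continuing.

```bash
python3 -m inch '[[1,[-0.002,0,-0.01],0],[1,[-0.005,0,-0.02],0],[1,[-0.009,0,-0.03],0],[1,[-0.013,0,-0.04],0],[1,[-0.013,0,-0.04],0]]' | grep -E "eef|force"
```

```text
eef_pos: [553.5, 49.2, 116.2]
wrist_force: [-4.6, 13.2, 4.6]
finger_force: 7.3
```

```bash
python3 -m inch '[[1,[-0.004,0,-0.01],0],[1,[-0.008,0,-0.02],0],[1,[-0.013,0,-0.03],0],[1,[-0.019,0,-0.04],0],[1,[-0.019,0,-0.04],0]]' | grep -E "eef|force"
```

```text
eef_pos: [556.0, 39.6, 128.1]
wrist_force: [-2.6, 7.6, 4.2]
finger_force: 3.8
```

```bash
python3 -m inch '[[1,[-0.01,0,-0.01],0],[1,[-0.02,0,-0.02],0],[1,[-0.03,0,-0.035],0],[1,[-0.04,0,-0.05],0],[1,[-0.04,0,-0.05],0]]' | grep -E "eef|force"
python3 - <<'E'
from h import *
a=viewer.read_camera("side")[130:310,215:435]
cv2.imwrite("pics/p4.png",cv2.resize(a,(660,540))[:,:,::-1])
E
```

```text
eef_pos: [560.8, 24.9, 142.9]
wrist_force: [-0.4, 1.0, 0.8]
finger_force: 0.9
```

View pics/p4.png

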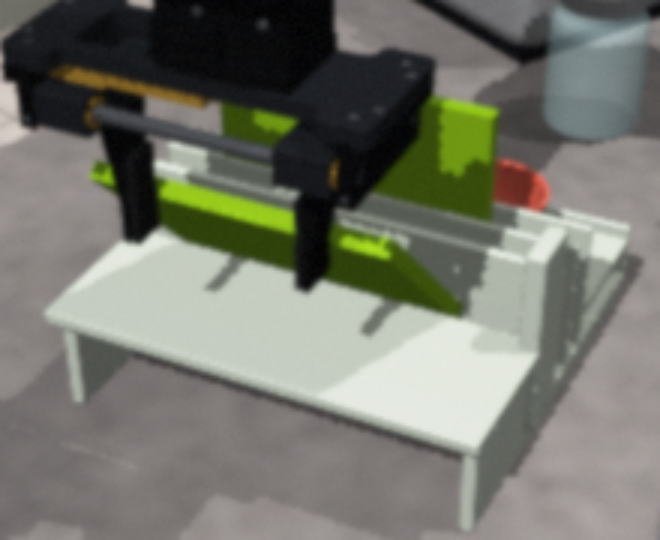

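The plate is at about 45° with its rear edge dropped into the slot. Its front edge is against the fingers, near (330,240). Now pushing horizontally.

```bash
python3 -m inch '[[1,[-0.01,0,0],0],[1,[-0.02,0,0],0],[1,[-0.03,0,0],0],[1,[-0.04,0,0],0],[1,[-0.05,0,0],0],[1,[-0.06,0,0],0],[1,[-0.07,0,0],0],[1,[-0.08,0,0],0],[1,[-0.09,0,0],0],[1,[-0.1,0,0],0],[1,[-0.1,0,0],0]]' | grep -E "eef|force"
```

```text
eef_pos: [569.5, -3.8, 141.8]
wrist_force: [-0.1, -0.2, 0.0]
finger_force: 0.0
```

```bash
python3 -m inch '[[1,[-0.01,0,0],0],[1,[-0.02,0,0],0],[1,[-0.03,0,0],0],[1,[-0.04,0,0],0],[1,[-0.05,0,0],0],[1,[-0.06,0,0],0],[1,[-0.07,0,0],0],[1,[-0.08,0,0],0],[1,[-0.08,0,0],0]]' | grep -E "eef|force"
python3 - <<'E'
from h import *
a=viewer.read_camera("side")[130:310,215:435]
b=viewer.read_camera("scene")[200:380,200:420]
cv2.imwrite("pics/p5.png",np.hstack([cv2.resize(a,(400,327)),cv2.resize(b,(400,327))])[:,:,::-1])
E
```

```text
eef_pos: [576.9, -26.5, 141.9]
wrist_force: [0.9, 0.1, -0.4]
finger_force: 0.0
```

View pics/p5.png

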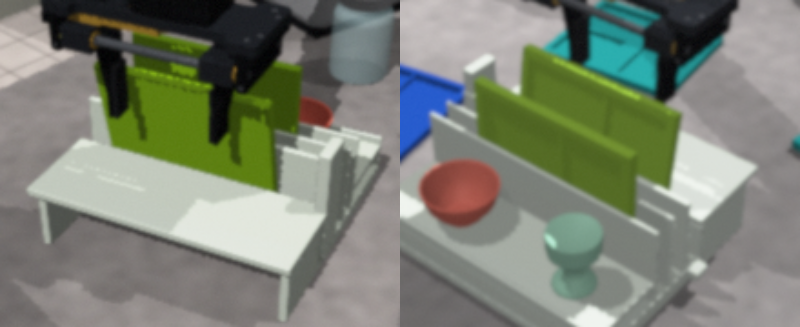

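The plate stands upright in the front slot (left half 190,130; right half 600,115) and the fingers are off it. Backing off and measuring.

```bash
python3 -m inch '[[1,[0.1,0,0],0],[1,[0.2,0,-0.05],0],[0.1,[0.3,0.1,-0.1],0],[0,[0.3,0.25,-0.2],0],[0,[0.3,0.4,-0.3],0],[0,[0.3,0.4,-0.3],0],[0,[0.3,0.4,-0.3],0],[0,[0.3,0.4,-0.3],0]]' | grep -E "eef|force|open"
python3 - <<'E'
from h import *
import itertools
O=np.array([579.5,-70]);f=np.radians(18.1);X=np.array([np.sin(f),-np.cos(f)]);Y=np.array([np.cos(f),np.sin(f)])
rk=lambda p:[round(float((p[:2]-O)@X),1),round(float((p[:2]-O)@Y),1)]
for n in("scene","side"):
    im=viewer.read_camera(n);cv2.imwrite(f"pics/{n}6.png",im[:,:,::-1]);h,m=lime(im)
    for c in cv2.findContours(m,0,2)[0]:
        if cv2.contourArea(c)>300:
            q=cv2.approxPolyDP(c,3,True)[:,0];print(n,[(p.tolist(),rk(onz(n,p,165))) for p in q])
b=cv2.imread("pics/scene6.png")[215:345,230:400];a=cv2.imread("pics/side6.png")[130:260,240:410]
cv2.imwrite("pics/p6.png",np.vstack([np.hstack([cv2.resize(a,None,fx=2.35,fy=2.35),cv2.resize(b,None,fx=2.35,fy=2.35)])]))
E
```

```text
eef_pos: [661.3, 96.6, 230.5]
wrist_force: [-0.6, 0.7, -1.1]
opening: 46.8
finger_force: 0.0
scene [([568, 237], [-284.7, 334.9]), ([566, 246], [-256.7, 340.5]), ([619, 268], [-248.3, 423.4]), ([623, 251], [-299.4, 416.9]), ([576, 231], [-311.1, 339.9])]
scene [([242, 244], [58.4, -69.8]), ([245, 274], [111.9, -13.4]), ([326, 317], [113.7, 136.3]), ([329, 295], [74.3, 112.5]), ([347, 301], [69.3, 139.9]), ([354, 263], [-9.7, 98.2]), ([274, 225], [-14.5, -65.9]), ([270, 226], [-8.1, -69.1]), ([267, 253], [52.3, -22.8])]
side [([269, 167], [-16.1, 93.2]), ([277, 209], [-118.3, 18.9]), ([366, 234], [-119.3, -120.4]), ([365, 201], [-43.6, -87.3]), ([377, 202], [-38.5, -104.2]), ([379, 166], [64.0, -67.0]), ([290, 147], [60.8, 97.0]), ([287, 169], [-9.3, 63.5])]
```

View pics/p6.png

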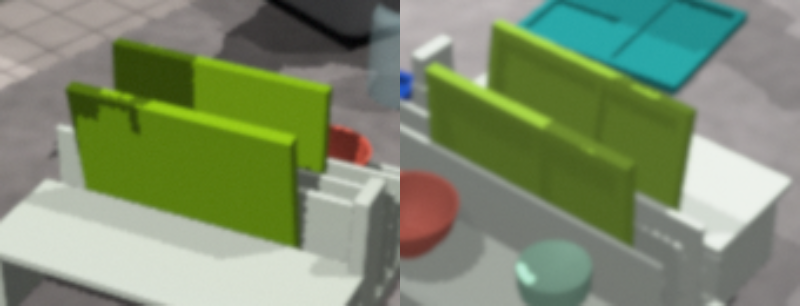

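Both views put the plate's top edge at rack x ≈ -14, y -70 to 97, with z = 165. So it is fully down and leaning about 9° on the deck edge, inside the limit. Its end is still about 47 mm from the stop. Going to the open end with shut fingers to slide it.

```bash
python3 -m inch '[[0,[0,0,0],0],[0,[0,0.01,0],0],[0,[-0.15,0.01,0],0],[0,[-0.3,0.01,0],0],[0,[-0.43,0.01,0],0],[0,[-0.43,0.01,0],0],[0,[-0.43,0.01,0.15],0],[0,[-0.43,0.01,0.3],0],[0,[-0.43,0.01,0.408],0],[0,[-0.43,0.01,0.408],0]]' | grep -E "eef|force|open"
python3 -m inch '[[0,[0,-0.01,0],0],[0,[0,-0.02,0],0],[0,[0,-0.03,0],0],[0,[0,-0.04,0],0],[0,[0,-0.05,0],0],[0,[0,-0.06,0],0],[0,[0,-0.07,0],0],[0,[0,-0.08,0],0],[0,[0,-0.08,0],0]]' | grep -E "eef|force|open"
```

```text
eef_pos: [701.4, -24.1, 103.1]
wrist_force: [-0.8, -0.6, -0.3]
opening: 0.6
finger_force: 0.0
eef_pos: [683.1, -32.0, 109.8]
wrist_force: [0.4, 0.1, 0.4]
opening: 0.6
finger_force: 0.6
```

```bash
python3 -m inch '[[0,[0,-0.01,0],0],[0,[0,-0.02,0],0],[0,[0,-0.03,0],0],[0,[0,-0.04,0],0],[0,[0,-0.05,0],0],[0,[0,-0.06,0],0],[0,[0,-0.07,0],0],[0,[0,-0.08,0],0],[0,[0,-0.09,0],0],[0,[0,-0.1,0],0],[0,[0,-0.1,0],0]]' | grep -E "eef|force|open"
python3 - <<'E'
from h import *
O=np.array([579.5,-70]);f=np.radians(18.1);X=np.array([np.sin(f),-np.cos(f)]);Y=np.array([np.cos(f),np.sin(f)])
rk=lambda p:[round(float((p[:2]-O)@X),1),round(float((p[:2]-O)@Y),1)]
n="side";im=viewer.read_camera(n);h,m=lime(im)
for c in cv2.findContours(m,0,2)[0]:
    if cv2.contourArea(c)>300: print([(p.tolist(),rk(onz(n,p,165))) for p in cv2.approxPolyDP(c,3,True)[:,0]])
E
```

```text
eef_pos: [654.0, -41.7, 109.4]
wrist_force: [0.8, 0.6, 1.3]
opening: 0.8
finger_force: 0.7
[([287, 171], [-15.0, 60.2]), ([294, 214], [-119.0, -9.5]), ([385, 239], [-118.8, -147.5]), ([386, 192], [-6.6, -106.1]), ([378, 187], [1.8, -89.8]), ([379, 166], [64.0, -67.0]), ([338, 158], [60.2, 4.8]), ([318, 178], [-13.4, 5.2]), ([306, 169], [4.0, 35.7]), ([293, 167], [0.7, 57.9])]
```

```bash
python3 -m inch '[[0,[0,-0.008,0],0],[0,[0,-0.016,0],0],[0,[0,-0.024,0],0],[0,[0,-0.03,0],0],[0,[0,-0.03,0],0]]' | grep -E "eef|_force"; for i in 1 2; do python3 -m inch '[[0,[0,-0.003,0],0],[0,[0,-0.006,0],0],[0,[0,-0.006,0],0]]' | grep -E "eef|_force"; done
```

```text
eef_pos: [645.4, -44.5, 109.3]
wrist_force: [1.2, -0.7, -0.2]
finger_force: 0.3
eef_pos: [645.1, -44.3, 109.8]
wrist_force: [2.8, 1.1, -0.2]
finger_force: 2.1
eef_pos: [644.8, -44.2, 110.7]
wrist_force: [7.5, 3.3, 0.5]
finger_force: 3.7
```

The force rose to 8 N, so the plate is against the stop. Backing off and checking.

```bash
python3 -m inch '[[0,[0,0.05,0],0],[0,[0,0.13,0],0],[0,[0,0.2,-0.1],0],[0,[0,0.2,-0.25],0],[0,[0.1,0.3,-0.4],0],[0,[0.2,0.4,-0.5],0],[0,[0.3,0.4,-0.5],0],[0,[0.3,0.4,-0.5],0]]' | grep -E "t:|eef|_force"
python3 - <<'E'
from h import *
O=np.array([579.5,-70]);f=np.radians(18.1);X=np.array([np.sin(f),-np.cos(f)]);Y=np.array([np.cos(f),np.sin(f)])
rk=lambda p:[round(float((p[:2]-O)@X),1),round(float((p[:2]-O)@Y),1)]
for n in("scene","side"):
    im=viewer.read_camera(n);cv2.imwrite(f"pics/{n}7.png",im[:,:,::-1]);h,m=lime(im)
    for c in cv2.findContours(m,0,2)[0]:
        if cv2.contourArea(c)>1100: print(n,[(p.tolist(),rk(onz(n,p,165))) for p in cv2.approxPolyDP(c,3,True)[:,0]])
b=cv2.imread("pics/scene7.png")[215:345,215:385];a=cv2.imread("pics/side7.png")[130:260,260:430]
cv2.imwrite("pics/p7.png",np.hstack([cv2.resize(a,(400,306)),cv2.resize(b,(400,306))]))
E
```

```text
t: 14.95
eef_pos: [727.5, 86.8, 261.1]
tool_rot: [179.9, -0.3, 108.8]
wrist_force: [-0.4, 0.8, -0.8]
finger_force: 0.0
scene [([253, 216], [-13.6, -112.0]), ([250, 241], [44.6, -65.5]), ([242, 244], [58.4, -69.8]), ([244, 273], [111.1, -16.2]), ([327, 317], [112.9, 137.3]), ([327, 274], [37.4, 81.8]), ([332, 251], [-14.2, 53.5])]
side [([289, 148], [56.9, 96.7]), ([289, 174], [-22.1, 52.7]), ([298, 215], [-118.8, -15.9]), ([387, 239], [-117.7, -149.9]), ([391, 194], [-8.7, -114.9]), ([379, 190], [-5.7, -94.5]), ([379, 166], [64.0, -67.0])]
```

View pics/p7.png

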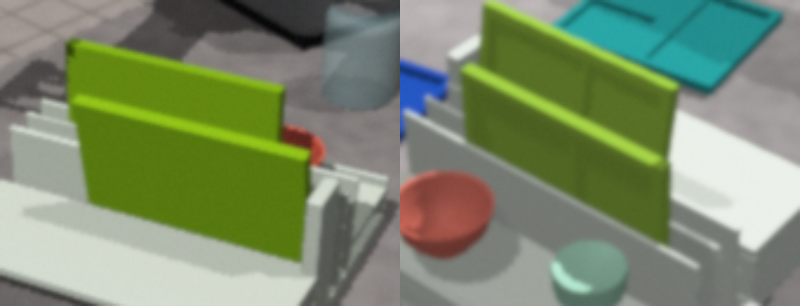

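Run:
```python
from h import *
O=np.array([579.5,-70]);f=np.radians(18.1);X=np.array([np.sin(f),-np.cos(f)]);Y=np.array([np.cos(f),np.sin(f)])
rk=lambda p:[round(float((p[:2]-O)@X),1),round(float((p[:2]-O)@Y),1),round(float(p[2]),1)]
def tri(a,b):
    o,d=ray("scene",a);p,e=ray("side",b);s=np.linalg.lstsq(np.c_[d,-e],p-o,rcond=None)[0];A=o+d*s[0];B=p+e*s[1];return rk((A+B)/2),np.linalg.norm(A-B).round(1)
print("top stop end",tri((252,216.5),(391,194.5)),"top open end",tri((332,251.5),(292,171)))
print("deck-line ends side z70",rk(onz("side",(387.5,239.5),70)),rk(onz("side",(297.5,215.5),70)))
im=cv2.imread("pics/side7.png")[170:260,360:420];c=cv2.imread("pics/scene7.png")[200:290,230:290]
cv2.imwrite("pics/p8.png",np.hstack([cv2.resize(im,(400,600),interpolation=2),cv2.resize(c,(400,600),interpolation=2)]))
```

```text
top stop end ([-11.4, -114.3, 164.8], np.float64(3.1)) top open end ([-12.5, 53.6, 165.2], np.float64(1.9))
deck-line ends side z70 [4.6, -111.2, 70.0] [2.4, 54.4, 70.0]
```

View pics/p8.png

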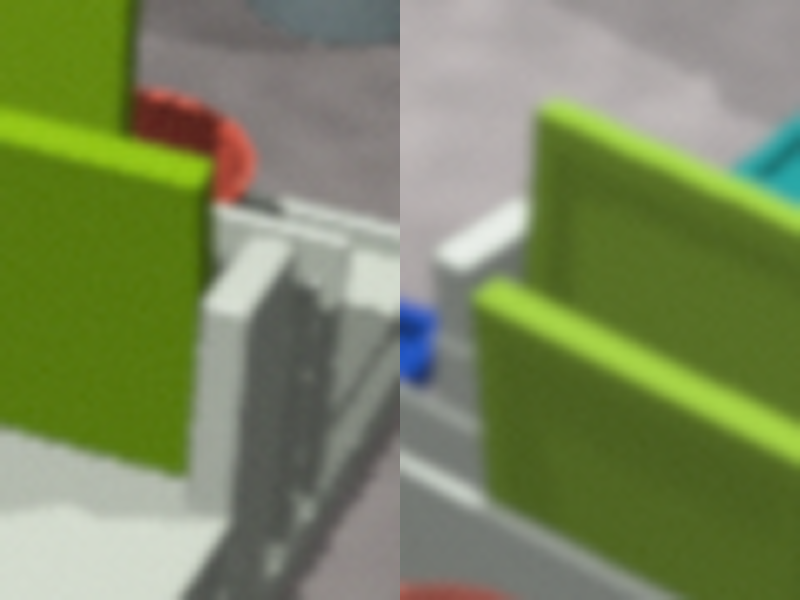

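Both top corners triangulate to z ≈ 165, and the plate's end lies flush along the stop's face (205,295 down to 190,475 in the crop). Nothing touches it. Handing in.

```bash
python3 -c "
from cell import order;print(order.sign_off())"
```

```text
the job is handed in; nothing more can be done
None
```

The lime plate stands on its long edge, fully down in the front slot with its end against the stop. The arm is clear and the job was handed in at about 15 s; no verdict came back.

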